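# Run the tailstock up to its stop and pin it

### The job

On the bench centres, slide the tailstock gently (no slamming) by its black handle towards the shaft until it is fully home, its lug hard against the stop inside the fork. Then lock it there: take the pin with the short, thick round head from the wooden rack and put it down through the fork and lug holes until its head sits flush on the fork. Let go, and leave all the other things on the bench where they are.

Things in the scene. Friction and masses are not known exactly. Their poses are not given: they have to be found in the camera images.
- bed: Bed of the bench centres, fixed to the bench: grey, 100 mm wide (its x), 400 mm long (its y, from -220 to +180 mm), rails up to z 30 mm. Origin: on the bench under the spindle line; z up. Grey headstock (80 mm wide, to z 130 mm) at y 107 to 193 mm, its shaft reaches back to y 24 mm at z 100 mm. The tailstock slides along the bed's own y axis
- tailstock (a joint): Travel of the tailstock along the bed's +y in m: 0 is farthest from the headstock, 0.140 fully home, lug against the fork's web. About 4 N of friction; it stays where it is left. Grey block, 60 x 60 mm, top at z 126 mm, on a base 85 x 70 mm, with a steel centre pointing to the shaft
- tail_handle (a point): Middle of the tailstock's upright black round handle: 24 mm diameter, 50 mm tall, 25 mm above and below this point (z 132 to 182 mm), on a 32 mm steel collar
- fork_top (a point): Centre of the fork's hole on the upper face of its upper cheek, 68 mm above the bench, where the pin's head must rest. Fixed steel fork on the bed's -x side: two level cheeks 50 x 50 x 12 mm (z 28 to 40, 56 to 68 mm), each with a vertical 17 mm hole at bed x -100, y -40 mm; open towards -y, closed at +y by an upright web 25 mm from the hole: the stop
- lug_hole (a point): Centre of the 17 mm vertical hole in the upper face (z 54 mm) of the tailstock's flat steel lug, 50 mm wide and 12 mm thick, which sticks out from the tailstock to the bed's -x and enters between the fork's cheeks; at home it is right below the fork's hole
- rack: Fixed wooden rack, 60 x 210 x 65 mm (x, y, z), origin under its centre, with three vertical 17 mm through holes on its centre line at y -70, 0 and +70 mm; pin, punch and T-key stand in these holes in any order, shoulders on its top
- pin: The steel locking pin, upright in the rack: shank 14 mm diameter and 58 mm long with a chamfered foot, and on it a plain round head of 28 mm diameter and 38 mm height. Origin: at the foot of the shank, z along the pin to the head. 0.1 to 0.2 kg
- pin_shoulder (a point): Centre of the underside of the pin's head, 58 mm above its foot; the head extends 38 mm above this point
- punch: Bystander in the rack: dark punch with a slim tapering stem (12 to 23 mm diameter) 52 mm above the rack. Origin at the foot of its shank, 58 mm below the rack's top face
- tkey: Bystander in the rack: T-shaped key, 60 mm crossbar 12 mm thick, its middle 40 mm above the rack. Origin at the foot of its shank
- wrench: Bystander: steel wrench, 180 mm long, lying on the bench at the robot's right
- hammer: Bystander: hammer, 260 mm long, lying on the bench at the robot's left
- bar: Bystander: dark steel bar, 40 x 100 x 25 mm, lying on the bench in front of the robot. Origin under its centre
- jar: Bystander: glass jar with steel lid, 70 mm diameter, 90 mm tall, beyond the bed. Origin under its centre
- oil: Bystander: white bottle, 52 mm diameter, 140 mm tall, beyond the bed. Origin under its centre
- cup: Bystander: steel cup, 80 mm diameter, 85 mm tall, at the robot's right. Origin under its centre

How it is judged:
By the outcome, as a careful person would: the job done as asked, in the order asked, and still so for the second after the job is handed in, with the robot touching nothing.
It also fails if it takes over 54 s, if anything falls off the work surface, if the arm or the gripper's body presses on something with over 40 N, if the wrist force passes 120 N, or if a joint passes its speed limit or range.

### The arm

A 6-joint arm with a two-finger parallel gripper is mounted at the origin on the work surface. World frame = base frame: x ahead of the robot, y to its left, z up, the work surface at z = 0. Lengths are in m, angles in rad, forces in N, time in s.
With the tool pointing down it reaches from about 0.35 to 0.875 m from the base axis. Payload 4.2 kg.
Tool frame: the origin (TCP) lies midway between the tips of the shut fingers; the grasp point (between the pads) lies r.pinch_z behind it (r.pinch_z is the distance from the TCP to the grasp point, in m); z points along the fingers, y is the line along which they close (so a half turn about z gives the same grasp; the last joint's range is limited). The gripper opens to 85 mm and grips with 20 to 120 N. Pads are 22 mm wide; open, the fingers measure 114 mm over their backs; the gripper's body (76 mm by 85 mm) begins 54 mm behind the grasp point. The pads swing forward as they close: fully open they stand 13 mm farther back than shut.
Start: joints at [1.455, 0.385, 0.008, 0, -1.194, -0.259], TCP at [0.229, 0.582, 0.231] pointing down, gripper open.
Joint ranges: [-3.14, 3.14], [-1.21, 2.06], [-1.07, 1.41], [-3.16, 2.05], [-2.99, -0.16], [-3.1, 3.1]. Speed limits (rad/s): [2.79, 2.79, 3.14, 3.14, 3.14, 3.14].

### API

Orientations are given as a 3x3 rotation matrix whose columns are the frame's x, y, z axes.
In Python, from plant import r, vision, workorder gives the robot as it stands.
- The arm moves only by the shell command python3 -m crank 'ROWS' [OPENING]. ROWS is JSON, a list of rows, each a list of 6 numbers: the shift along the world's x, y, z each as a share of 40 mm, from -1 to 1, then the turn, a rotation vector about the world's x, y, z each as a share of 5 degrees, from -1 to 1. A call has 1 to 20 rows; each row shifts and turns the commanded pose from where the row before left it; what a row does not reach is not made up. A row lasts 1/12 s, in which the tool goes at most 41.7 mm and 7.16 degrees, less where a joint would pass 70% of its speed; a pose out of reach is approached as far as the arm can. A call with a number of a shift or a turn outside -1 to 1 is refused whole. A call with a gripper value outside its range is refused whole. OPENING is the opening in per cent of the stroke, from 0 (shut) to 100 (fully open), set as the call begins (- or left out, the last holds). The fingers move at their own pace and stop on an object; the grip force is fixed at half the most. Time passes only in rows, so rows that do not move let the fingers close. It gives the time, the measured TCP pose, the force, the opening and the grip force at its end, in the units of the state.
- r.observe(): the state, without advancing time (a new reading comes with each control period).
- vision.read_camera(name): name is "scene" or "top" or "wrist"; returns a dict with "frame" (420x560x3 uint8, red, green, blue), "vertical_fov" (degrees; the focal length in pixels is half the picture's height over the tangent of half this angle, whatever the lens; pixels are square), "cx", "cy" (the principal point, pixels), "R" (3x3) and "t" (3): a world point X has camera coordinates R X + t; the wrist camera has in their place "T_tool_cam" (4x4, takes a point from camera to tool coordinates, whose origin is the TCP and whose axes are the flange's). Camera axes: x right, y down, z forward; pixel columns grow to the right and rows downward; lengths in m; the calibration is good to about 2 mm. A picture is of the moment at which its call begins: read the wrist's pose just before it. There is no depth.
- workorder.hand_in(): hands the job in; it is judged then, once.
The state is a dict: "time_s": time; "joint_pos": joint angles; "joint_velocities": joint speeds; "tau": joint torques, N m; "tcp_pos": TCP position; "ee_rot": TCP orientation; "ft_force": force on the tool from outside, world axes, zero at the start; "wrist_torque": the same for the moment, N m; "gripper_width": finger opening in m; "grasp_force": force on a finger pad.
Only numpy, scipy, OpenCV 4.12 (cv2) and the standard library are available. Lean on these libraries where they do the work, as an engineer would, in place of code of your own. Each camera call takes 0.05 s, during which the arm holds its last target. There are 200 camera calls.

## Working session

There is one attempt and no reset: what is moved stays moved. The work goes in short steps, Python scripts to look and compute and a shell command to move; the robot and the scene stay as the last step left them, time stands still between calls to the robot, and variables do not carry over. Pictures are saved under pics/ and viewed, at most 10 in all, crops included, and the job is handed in when it is done.

```bash
mkdir -p pics; cat > h.py <<'E'
import numpy as np, cv2
from plant import r, vision, workorder
def snap(name,fn):
    s=r.observe(); c=vision.read_camera(name)
    f=210/np.tan(np.radians(c["vertical_fov"])/2)
    if "R" in c: R=np.array(c["R"]);t=np.array(c["t"])
    else:
        T=np.array(c["T_tool_cam"]); W=np.eye(4);W[:3,:3]=s["ee_rot"];W[:3,3]=s["tcp_pos"]
        V=np.linalg.inv(W@T);R=V[:3,:3];t=V[:3,3]
    np.savez('pics/'+fn+'.npz',R=R,t=t,k=[f,c["cx"],c["cy"]],im=c["frame"])
    cv2.imwrite('pics/'+fn+'.png',c["frame"][:,:,::-1])
def P(fn):
    d=np.load('pics/'+fn+'.npz'); f,cx,cy=d['k']; return np.array([[f,0,cx],[0,f,cy],[0,0,1]])@np.c_[d['R'],d['t']]
def atz(fn,u,v,z):
    M=P(fn); H=M[:,[0,1,3]].copy(); H[:,2]+=M[:,2]*z
    x=np.linalg.solve(H,[u,v,1]); return x[:2]/x[2]
def tri(*obs): # (fn,u,v)
    A=[]
    for fn,u,v in obs:
        M=P(fn); M=M/np.linalg.norm(M[2,:3]); A+= [u*M[2]-M[0],v*M[2]-M[1]]
    x=np.linalg.svd(np.array(A))[2][-1]; return x[:3]/x[3]
def proj(fn,X):
    p=P(fn)@np.append(X,1); return p[:2]/p[2]
E
python3 - <<'E'
from h import *
s=r.observe();print(s,r.pinch_z)
for n in("scene","top"):snap(n,n+"0")
for n in("scene0","top0"):
    im=cv2.imread(f'pics/{n}.png');cv2.imwrite(f'pics/{n}b.png',cv2.resize(im,(800,600),interpolation=cv2.INTER_CUBIC))
    d=np.load(f'pics/{n}.npz');print(n,d['k'],-d['R'].T@d['t'])
E
```

```text
{'time_s': 0.0, 'joint_pos': array([ 1.45459495e+00,  3.85544948e-01,  6.61661229e-03, -4.94818020e-04,
       -1.19400343e+00, -2.58579020e-01]), 'joint_velocities': array([0.00188977, 0.00086554, 0.00068787, 0.00159595, 0.00010489,
       0.00021671]), 'tau': array([ 6.38580082e-05, -3.92292273e+01,  1.88401276e+01,  4.18616831e+00,
       -4.60582698e-03, -5.84176803e-06]), 'tcp_pos': array([0.2285737 , 0.58106962, 0.23022561]), 'ee_rot': array([[ 9.30521226e-01, -3.66237289e-01, -7.04580703e-04],
       [-3.66237952e-01, -9.30518934e-01, -2.06764551e-03],
       [ 1.01623200e-04,  2.18203223e-03, -9.99997614e-01]]), 'ft_force': array([ 0.60350032, -0.96777651,  0.46238331]), 'wrist_torque': array([-0.02451839,  0.03546114,  0.0124782 ]), 'grasp_force': 0.0, 'gripper_width': 0.08586823394040528} 0.0187
scene0 [386.16223332 279.58017379 212.9775285 ] [0.98837272 0.47424373 0.98514817]
top0 [542.34652974 268.85676008 215.47132236] [0.43069846 0.04167262 1.67204475]
```

View pics/scene0b.png

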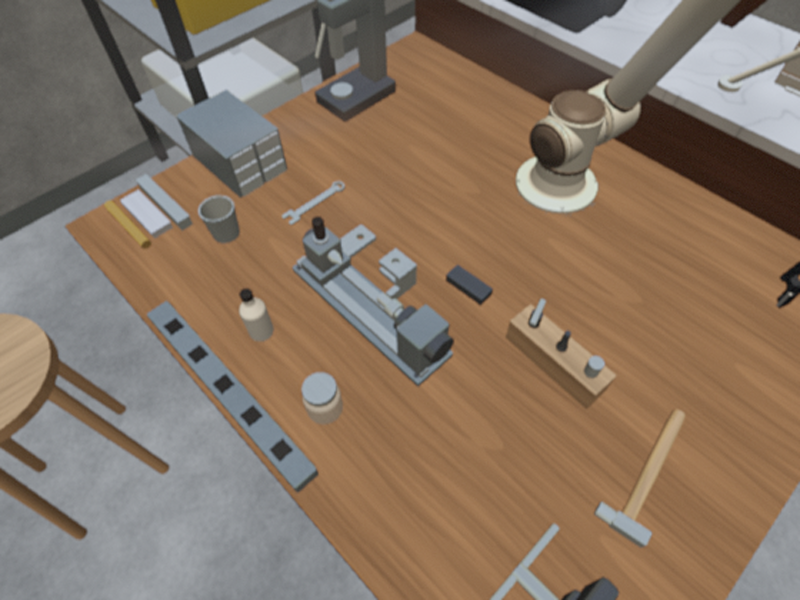

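View pics/top0b.png

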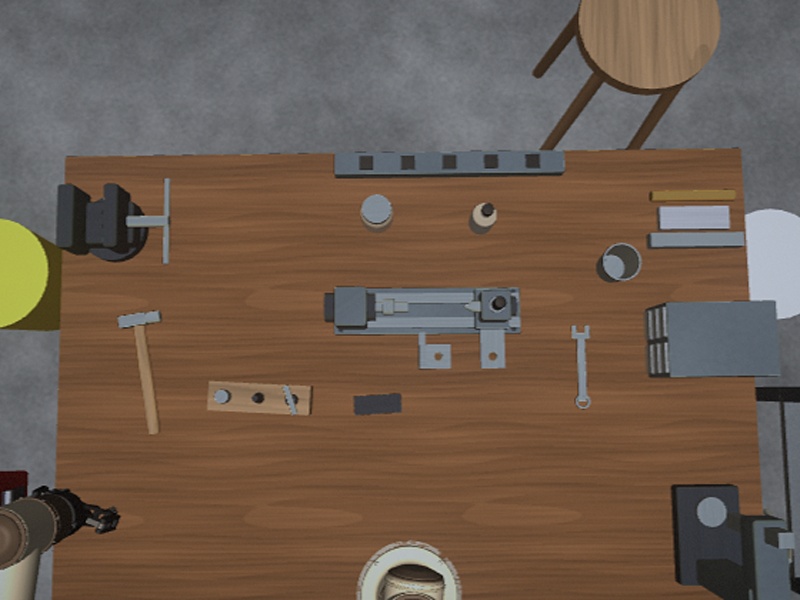

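The scene view shows the handle at about (319,228), the fork hole at (396,262) and the pin, the outermost item in the rack, at (595,363). The top view shows the handle at (498,302), the fork hole at (438,357), the lug hole at (492,357) and the pin at (221,397). I'll enlarge these spots next.

```bash
python3 - <<'E'
from h import *
# crops: (file, u0,v0,w,h) in 560x420 px -> 400x300
L=[("top0",285,195,80,60),("top0",140,258,80,60),("scene0",200,145,100,75),("scene0",350,205,80,60)]
T=[]
for n,u,v,w,h in L:
    c=cv2.resize(cv2.imread(f'pics/{n}.png')[v:v+h,u:u+w],(400,300),interpolation=cv2.INTER_CUBIC);T.append(c)
cv2.imwrite('pics/mos.png',np.vstack([np.hstack(T[:2]),np.hstack(T[2:])]))
E
```

```text
(no output)
```

View pics/mos.png

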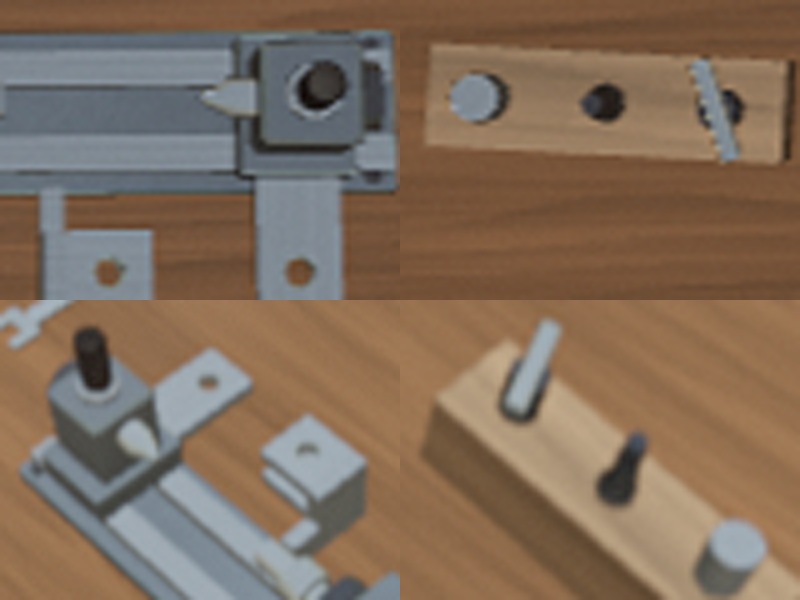

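```bash
python3 - <<'E'
from h import *
g=lambda n,x,y,u,v,s:(n,u+(x+.5)/s-.5,v+(y+.5)/s-.5)
p={'handle':(g("top0",326,83,285,195,5),g("scene0",91,34,200,145,4)),
'lug':(g("top0",299,272,285,195,5),g("scene0",209,83,200,145,4)),
'fork':(g("top0",109,272,285,195,5),g("scene0",309,149,200,145,4)),
'pin':(g("top0",75,98,140,258,5),g("scene0",340,241,350,205,5))}
for k,v in p.items():print(k,tri(*v).round(4))
for k,z in(('handle',.182),('lug',.054),('fork',.068),('pin',.103)):print(k,*[atz(*o,z).round(4) for o in p[k]])
# rack & bed directions from top
a=atz(*g("top0",30,46,140,258,5),.065);b=atz(*g("top0",386,62,140,258,5),.065);print('rackdir',a-b)
a=atz(*g("top0",0,33,285,195,5),.03);b=atz(*g("top0",385,33,285,195,5),.03);print('beddir',a-b)
E
```

```text
handle [ 0.592  -0.1791  0.1838]
lug [ 0.4931 -0.1798  0.0513]
fork [ 0.4934 -0.065   0.0698]
pin [0.4156 0.3754 0.1024]
handle [ 0.5917 -0.1789] [ 0.592  -0.1816]
lug [ 0.4924 -0.1788] [ 0.4955 -0.1791]
fork [ 0.4931 -0.0647] [ 0.493  -0.0667]
pin [0.4155 0.3756] [0.4163 0.3751]
rackdir [0.01165356 0.21023968]
beddir [0.00261262 0.23479764]
```

The pin's top comes out at (0.4155, 0.3756, 0.102), the handle's top at (0.592, -0.179, 0.183) and the fork hole at (0.493, -0.065, 0.069). The lug hole is about 115 mm short of home along +y. I'll go above the handle.

```bash
python3 -m crank '[[0.41,-0.86,0.05,0,0,0.86],[0.41,-0.86,0.05,0,0,0.86],[0.41,-0.86,0.05,0,0,0.86],[0.41,-0.86,0.05,0,0,0.86],[0.41,-0.86,0.05,0,0,0.86],[0.41,-0.86,0.05,0,0,0],[0.41,-0.86,0.05,0,0,0],[0.41,-0.86,0.05,0,0,0],[0.41,-0.86,0.05,0,0,0],[0.41,-0.86,0.05,0,0,0],[0.41,-0.86,0.05,0,0,0],[0.41,-0.86,0.05,0,0,0],[0.41,-0.86,0.05,0,0,0],[0.41,-0.86,0.05,0,0,0],[0.41,-0.86,0.05,0,0,0],[0.41,-0.86,0.05,0,0,0],[0.41,-0.86,0.05,0,0,0],[0.41,-0.86,0.05,0,0,0],[0.41,-0.86,0.05,0,0,0],[0.2,-0.5,0,0,0,0]]' 100
python3 - <<'E'
from h import *
s=r.observe();print(s['time_s'],s['tcp_pos'],s['ee_rot'].round(3),s['joint_pos'])
snap("wrist","w1"); print(proj("w1",[.592,-.179,.182]),proj("w1",[.493,-.065,.068]))
im=cv2.imread('pics/w1.png');cv2.imwrite('pics/w1b.png',cv2.resize(im,(800,600)))
E
```

```text
time_s: 1.77
tcp_pos: [0.5494, -0.0951, 0.2689]
ee_rot: [[1.0, -0.002, -0.0], [-0.002, -1.0, -0.001], [-0.0, 0.001, -1.0]]
ft_force: [0.3, 0.2, 1.2]
gripper_width: 0.0853
grasp_force: 0.0
1.7667 [ 0.54944521 -0.09511102  0.26894033] [[ 1.    -0.002 -0.   ]
 [-0.002 -1.    -0.001]
 [-0.     0.001 -1.   ]] [ 1.19553869e-01  2.45117151e-01 -9.83992745e-02  5.85248442e-04
 -1.22759293e+00  1.44903660e+00]
[409.26165158 150.58553325] [248.26471969 228.15097673]
```

View pics/w1b.png

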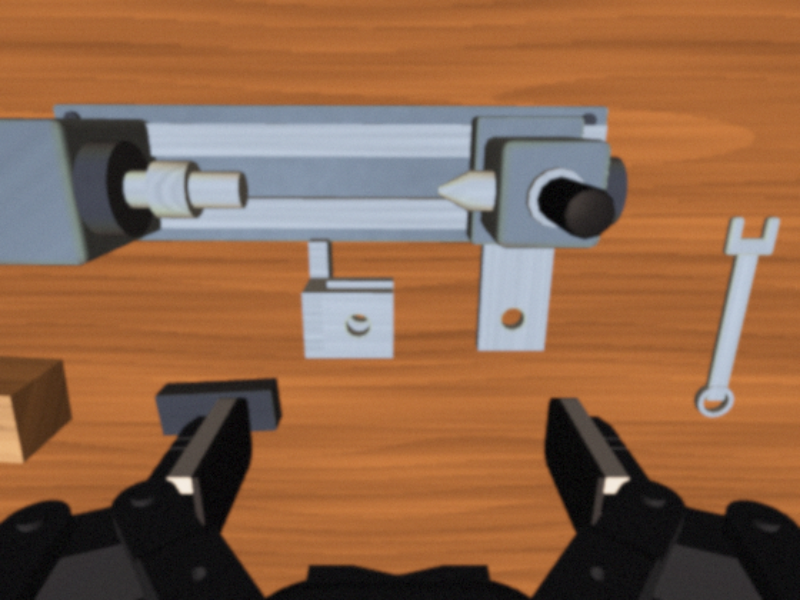

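The wrist view shows the handle's top at (589,212), the fork hole at (358,324) and the lug hole at (512,318). All are within about 3 px of the prediction. I'll fuse this view with the first two.

```bash
python3 - <<'E'
from h import *
w=lambda x,y:("w1",(x+.5)*.7-.5,(y+.5)*.7-.5)
print(tri(w(589,212),("top0",349.8,211.2),("scene0",222.4,153.1)),atz(*w(589,212),.182))
print(tri(w(358,324),("top0",306.4,249),("scene0",276.9,181.9)),atz(*w(358,324),.068))
print(tri(w(512,318),("top0",344.4,249),("scene0",251.9,165.4)),atz(*w(512,318),.054))
a=atz(*w(55,106),.03);b=atz(*w(605,108),.03);print(a-b)
E
```

```text
[ 0.59239398 -0.17936748  0.18364928] [ 0.59348004 -0.18065853]
[ 0.49339322 -0.06576059  0.06761482] [ 0.49464561 -0.06727628]
[ 0.49300558 -0.17997602  0.05140486] [ 0.49363882 -0.18022039]
[0.00195628 0.38075089]
```

```bash
python3 -m crank '[[0.36,-0.7,0,0,0,0],[0.36,-0.7,0,0,0,0],[0.36,-0.7,0,0,0,0],[0,0,0,0,0,0],[0,0,-0.8,0,0,0],[0,0,-0.8,0,0,0],[0,0,-0.8,0,0,0],[0,0,-0.6,0,0,0],[0,0,-0.1,0,0,0],[0,0,0,0,0,0]]'
python3 -m crank '[[0,0,0,0,0,0],[0,0,0,0,0,0],[0,0,0,0,0,0],[0,0,0,0,0,0],[0,0,0,0,0,0],[0,0,0,0,0,0],[0,0,0,0,0,0],[0,0,0,0,0,0]]' 0
```

```text
time_s: 2.65
tcp_pos: [0.5903, -0.1756, 0.1435]
ee_rot: [[1.0, 0.001, -0.005], [0.001, -1.0, 0.0], [-0.005, -0.0, -1.0]]
ft_force: [-0.7, -0.8, 0.1]
gripper_width: 0.0852
grasp_force: 0.0
time_s: 3.32
tcp_pos: [0.5923, -0.1769, 0.1473]
ee_rot: [[1.0, 0.001, 0.003], [0.001, -1.0, -0.002], [0.003, 0.002, -1.0]]
ft_force: [-1.3, -2.6, 5.1]
gripper_width: 0.0228
grasp_force: 58.7
```

```bash
python3 -m crank '[[0,0.05,0,0,0,0],[0,0.1,0,0,0,0],[0,0.14,0,0,0,0],[0,0.14,0,0,0,0],[0,0.14,0,0,0,0],[0,0.14,0,0,0,0],[0,0.14,0,0,0,0],[0,0.14,0,0,0,0],[0,0.14,0,0,0,0],[0,0.14,0,0,0,0],[0,0.14,0,0,0,0],[0,0.14,0,0,0,0],[0,0.14,0,0,0,0],[0,0.14,0,0,0,0],[0,0.14,0,0,0,0],[0,0.14,0,0,0,0],[0,0.14,0,0,0,0],[0,0.14,0,0,0,0],[0,0.14,0,0,0,0],[0,0.1,0,0,0,0]]'
```

```text
time_s: 4.98
tcp_pos: [0.5929, -0.0715, 0.1474]
ee_rot: [[1.0, 0.001, 0.004], [0.001, -1.0, -0.002], [0.004, 0.002, -1.0]]
ft_force: [1.6, -4.6, 5.8]
gripper_width: 0.0224
grasp_force: 58.8
```

```bash
python3 -m crank '[[0,0.06,0,0,0,0],[0,0.05,0,0,0,0],[0,0.04,0,0,0,0],[0,0.03,0,0,0,0],[0,0.03,0,0,0,0]]'
```

```text
time_s: 5.4
tcp_pos: [0.5929, -0.0666, 0.1473]
ee_rot: [[1.0, 0.001, 0.003], [0.001, -1.0, -0.006], [0.003, 0.006, -1.0]]
ft_force: [4.0, -21.2, 2.0]
gripper_width: 0.0226
grasp_force: 59.3
```

```bash
python3 -m crank '[[0,0.03,0,0,0,0],[0,0.03,0,0,0,0],[0,0,0,0,0,0],[0,0,0,0,0,0]]'
```

```text
time_s: 5.73
tcp_pos: [0.5929, -0.0665, 0.1473]
ee_rot: [[1.0, -0.0, 0.003], [-0.0, -1.0, -0.009], [0.003, 0.009, -1.0]]
ft_force: [3.2, -24.5, 2.9]
gripper_width: 0.0226
grasp_force: 59.5
```

The tailstock is hard against the stop: a steady 24 N with no further motion. I'll release, rise and check how the holes line up.

```bash
python3 -m crank '[[0,0,0,0,0,0],[0,0,0,0,0,0],[0,0,0,0,0,0],[0,0,0,0,0,0],[0,0,0,0,0,0],[0,0,0,0,0,0],[0,0,0.4,0,0,0],[0,0,0.8,0,0,0],[0,0,0.8,0,0,0],[-0.8,0,0.6,0,0,0],[-0.8,0,0,0,0,0],[-0.8,0,0,0,0,0],[-0.5,0,0,0,0,0],[-0.5,0,0,0,0,0],[0,0,0,0,0,0],[0,0,0,0,0,0]]' 100
python3 - <<'E'
from h import *
snap("wrist","w2"); u,v=proj("w2",[.494,-.066,.068]);print(u,v)
im=cv2.imread('pics/w2.png');u=int(min(max(u,140),420));v=int(min(max(v,105),315));print(u-140,v-105)
cv2.imwrite('pics/w2b.png',cv2.resize(im[v-105:v+105,u-140:u+140],(800,600),interpolation=cv2.INTER_CUBIC))
E
```

```text
time_s: 7.07
tcp_pos: [0.4551, -0.0597, 0.25]
ee_rot: [[1.0, 0.001, 0.002], [0.001, -1.0, 0.0], [0.002, -0.0, -1.0]]
ft_force: [0.2, 0.1, -0.4]
gripper_width: 0.0851
grasp_force: 0.0
284.91340493185317 136.7687067005806
144 31
```

View pics/w2b.png

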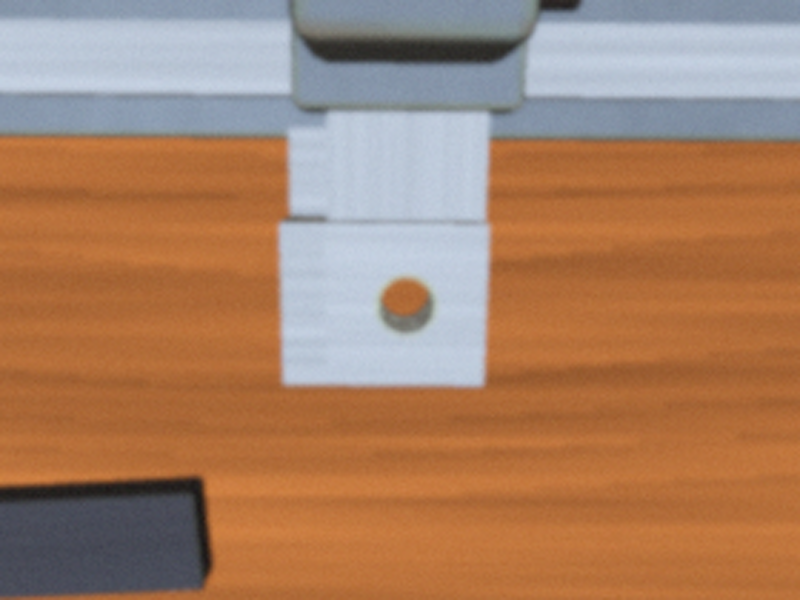

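The fork hole is at crop (406,305), and bench wood shows clear through it, so fork and lug are aligned. I'll move to the same viewing position over the pin.

```bash
python3 -m crank '[[-0.16,0.92,0.08,0,0,0],[-0.16,0.92,0.08,0,0,0],[-0.16,0.92,0.08,0,0,0],[-0.16,0.92,0.08,0,0,0],[-0.16,0.92,0.08,0,0,0],[-0.16,0.92,0.08,0,0,0],[-0.16,0.92,0.08,0,0,0],[-0.16,0.92,0.08,0,0,0],[-0.16,0.92,0.08,0,0,0],[-0.16,0.92,0.08,0,0,0],[-0.16,0.92,0.08,0,0,0],[-0.16,0.92,0,0,0,0],[0,0,0,0,0,0],[0,0,0,0,0,0]]' 60
python3 - <<'E'
from h import *
snap("wrist","w3"); u,v=proj("w3",[.4155,.3756,.103]);print(u,v)
print('fork',atz("w2",144+406.5/2.857-.5,31+305.5/2.857-.5,.068))
im=cv2.imread('pics/w3.png');u=int(min(max(u,140),420));v=int(min(max(v,105),315));print(u-140,v-105)
cv2.imwrite('pics/w3b.png',cv2.resize(im[v-105:v+105,u-140:u+140],(800,600),interpolation=cv2.INTER_CUBIC))
E
```

```text
time_s: 8.28
tcp_pos: [0.3786, 0.384, 0.2831]
ee_rot: [[1.0, 0.003, -0.001], [0.003, -1.0, -0.002], [-0.001, 0.002, -1.0]]
ft_force: [0.1, -1.1, -0.1]
gripper_width: 0.051
grasp_force: 0.0
286.9836245626979 138.81211890506404
fork [ 0.49341982 -0.06677583]
146 33
```

View pics/w3b.png

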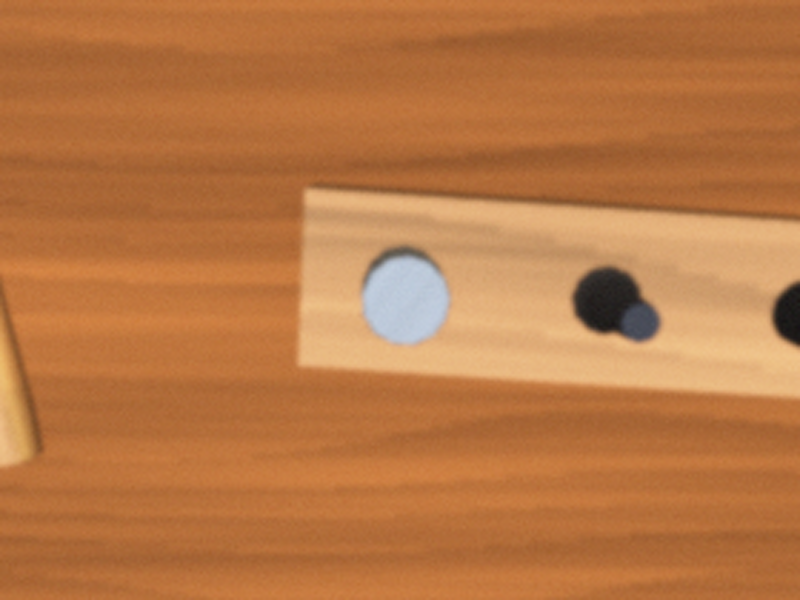

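The pin's head is at crop (406,299), which gives about (0.417, 0.375). The punch sits 70 mm to its right and is cleared by the half-open fingers.

```bash
python3 -c "
from h import *
print(atz('w3',146+406.5/2.857-.5,33+299.5/2.857-.5,.103))"
python3 -m crank '[[0.48,-0.11,0,0,0,0],[0.48,-0.11,0,0,0,0],[0,0,-0.8,0,0,0],[0,0,-0.8,0,0,0],[0,0,-0.8,0,0,0],[0,0,-0.6,0,0,0],[0,0,0,0,0,0],[0,0,0,0,0,0]]' 60
```

```text
[0.41679981 0.37490971]
time_s: 9.0
tcp_pos: [0.4176, 0.3716, 0.1641]
ee_rot: [[1.0, -0.001, -0.001], [-0.001, -1.0, -0.002], [-0.001, 0.002, -1.0]]
ft_force: [0.4, 0.6, 1.8]
gripper_width: 0.051
grasp_force: 0.0
```

```bash
python3 -m crank '[[-0.02,0.08,-0.6,0,0,0],[0,0,-0.6,0,0,0],[0,0,-0.6,0,0,0],[0,0,-0.3,0,0,0],[0,0,-0.15,0,0,0],[0,0,0,0,0,0],[0,0,0,0,0,0]]'
python3 -m crank '[[0,0,0,0,0,0],[0,0,0,0,0,0],[0,0,0,0,0,0],[0,0,0,0,0,0],[0,0,0,0,0,0],[0,0,0,0,0,0]]' 0
```

```text
time_s: 9.58
tcp_pos: [0.4175, 0.3771, 0.0764]
ee_rot: [[1.0, 0.001, 0.002], [0.001, -1.0, 0.003], [0.002, -0.003, -1.0]]
ft_force: [-0.3, 0.3, 1.6]
gripper_width: 0.0516
grasp_force: 0.0
time_s: 10.08
tcp_pos: [0.4172, 0.3769, 0.0764]
ee_rot: [[1.0, 0.001, 0.002], [0.001, -1.0, 0.002], [0.002, -0.002, -1.0]]
ft_force: [-0.3, -1.1, 7.1]
gripper_width: 0.0263
grasp_force: 58.8
```

```bash
python3 -m crank '[[0,0,0.2,0,0,0],[0,0,0.5,0,0,0],[0,0,0.8,0,0,0],[0,0,0.8,0,0,0],[0,0,0.8,0,0,0],[0,0,0.5,0,0,0],[0.15,-0.5,0,0,0,0],[0.15,-0.9,0,0,0,0],[0.15,-0.9,0,0,0,0],[0.15,-0.9,0,0,0,0],[0.2,-0.9,0,0,0,0],[0.2,-0.9,0,0,0,0],[0.2,-0.9,0,0,0,0],[0.2,-0.9,0,0,0,0],[0.2,-0.9,0,0,0,0],[0.2,-0.9,0,0,0,0],[0.1,-0.9,0,0,0,0],[0,-0.9,0,0,0,0],[0,-0.6,0,0,0,0],[0,0,0,0,0,0]]'
python3 -m crank '[[0,-0.5,0,0,0,0],[0,0,0,0,0,0],[0,0,0,0,0,0],[0,0,0,0,0,0]]'
```

```text
time_s: 11.75
tcp_pos: [0.4913, -0.0674, 0.2184]
ee_rot: [[1.0, -0.005, -0.001], [-0.005, -1.0, -0.0], [-0.001, 0.0, -1.0]]
ft_force: [-0.0, -0.3, -0.9]
gripper_width: 0.0259
grasp_force: 59.8
time_s: 12.08
tcp_pos: [0.4921, -0.0835, 0.2185]
ee_rot: [[1.0, 0.001, -0.0], [0.001, -1.0, 0.0], [-0.0, -0.0, -1.0]]
ft_force: [-0.4, 0.2, -1.6]
gripper_width: 0.0262
grasp_force: 59.9
```

```bash
python3 -m crank '[[0.05,0.22,0,0,0,0],[0,0.22,-0.5,0,0,0],[0,0,-0.6,0,0,0],[0,0,-0.4,0,0,0],[0,0,-0.1,0,0,0],[0,0,0,0,0,0],[0,0,0,0,0,0],[0,0,0,0,0,0]]'
python3 - <<'E'
from h import *
s=r.observe();print(s['tcp_pos'],s['ee_rot'].round(4)[2])
snap("wrist","w4")
u,v=proj("w4",[.4934,-.0668,.068]);print(u,v); print(proj("w4",s['tcp_pos']-[0,0,.0694]))
im=cv2.imread('pics/w4.png');u=int(min(max(u,140),420));v=int(min(max(v,105),315));print(u-140,v-105)
cv2.imwrite('pics/w4b.png',cv2.resize(im[v-105:v+105,u-140:u+140],(800,600),interpolation=cv2.INTER_CUBIC))
E
```

```text
time_s: 12.75
tcp_pos: [0.4955, -0.0659, 0.1558]
ee_rot: [[1.0, 0.001, 0.003], [0.001, -1.0, 0.0], [0.003, -0.0, -1.0]]
ft_force: [0.4, -0.0, -1.2]
gripper_width: 0.0261
grasp_force: 59.9
[ 0.49546902 -0.06594392  0.15584218] [ 2.7e-03 -1.0e-04 -1.0e+00]
278.61286057396205 216.677499023038
[277.25027588 223.66492789]
138 111
```

View pics/w4b.png

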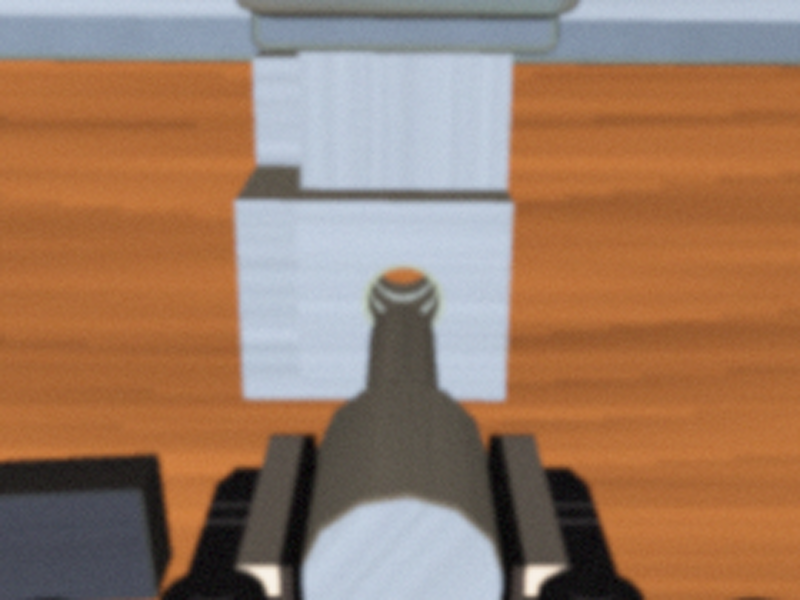

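The hole's centre is at crop (403,304) and the pin's foot is centred sideways on it at u≈403. I'll zoom in to get the foot's fore-aft position.

```bash
python3 - <<'E'
from h import *
im=cv2.imread('pics/w4.png')[195:255,240:320]
cv2.imwrite('pics/w4c.png',cv2.resize(im,(800,600),interpolation=cv2.INTER_CUBIC))
d=np.load('pics/w4.npz');print(d['k'],-d['R'].T@d['t'])
for dx in(-.004,-.003,-.002,-.001,0): # predicted foot-disc/shank outlines for pin offset dx from TCP
    b=np.array([.4955+dx,-.0659,.0864])
    print(dx,[((proj("w4",b+o)-[240,195]+.5)*10-.5).round(0) for o in([.005,0,0],[.007,0,.002],[0,.007,.002],[0,-.007,.002])])
E
```

```text
[361.61455325 278.30599316 207.70581903] [ 0.57741313 -0.06667139  0.29810061]
-0.004 [array([376., 276.]), array([376., 257.]), array([264., 361.]), array([488., 362.])]
-0.003 [array([376., 261.]), array([376., 242.]), array([264., 347.]), array([488., 347.])]
-0.002 [array([376., 246.]), array([376., 227.]), array([264., 332.]), array([488., 332.])]
-0.001 [array([376., 231.]), array([376., 211.]), array([264., 317.]), array([489., 317.])]
0 [array([376., 215.]), array([376., 196.]), array([264., 302.]), array([489., 302.])]
```

View pics/w4c.png

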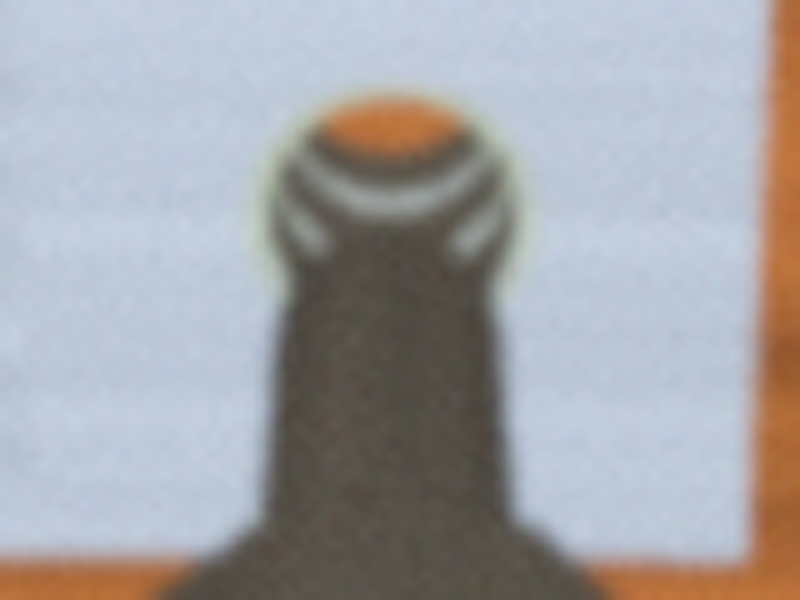

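The foot is centred on the hole sideways (392 for both) and within about 1 mm fore-aft, inside the clearance. I'll lower it gently and watch the force.

```bash
python3 -m crank '[[0,0,-0.2,0,0,0],[0,0,-0.2,0,0,0],[0,0,-0.1,0,0,0],[0,0,-0.1,0,0,0],[0,0,-0.08,0,0,0],[0,0,0,0,0,0]]'
```

```text
time_s: 13.3
tcp_pos: [0.4939, -0.0665, 0.1264]
ee_rot: [[1.0, 0.0, -0.002], [0.0, -1.0, -0.0], [-0.002, 0.0, -1.0]]
ft_force: [0.3, 0.2, -1.6]
gripper_width: 0.026
grasp_force: 59.9
```

```bash
python3 -m crank '[[0,0,-0.1,0,0,0],[0,0,-0.1,0,0,0],[0,0,-0.1,0,0,0],[0,0,-0.1,0,0,0],[0,0,0,0,0,0]]'
```

```text
time_s: 13.72
tcp_pos: [0.4937, -0.0664, 0.1103]
ee_rot: [[1.0, 0.0, -0.002], [0.0, -1.0, -0.0], [-0.002, 0.0, -1.0]]
ft_force: [-0.6, -0.6, -1.9]
gripper_width: 0.0263
grasp_force: 59.9
```

```bash
python3 -m crank '[[0,0,-0.1,0,0,0],[0,0,-0.1,0,0,0],[0,0,-0.1,0,0,0],[0,0,-0.1,0,0,0],[0,0,-0.1,0,0,0],[0,0,-0.06,0,0,0],[0,0,0,0,0,0]]'
```

```text
time_s: 14.3
tcp_pos: [0.4939, -0.0664, 0.0882]
ee_rot: [[1.0, 0.0, -0.001], [0.0, -1.0, -0.0], [-0.001, 0.0, -1.0]]
ft_force: [0.1, 0.0, -2.0]
gripper_width: 0.0261
grasp_force: 59.9
```

Foot is now about 19 mm up, through the lower cheek; roughly 9 mm remain to the seat.

```bash
python3 -m crank '[[0,0,-0.08,0,0,0],[0,0,-0.06,0,0,0],[0,0,-0.05,0,0,0],[0,0,-0.04,0,0,0],[0,0,0,0,0,0]]'
```

```text
time_s: 14.72
tcp_pos: [0.4944, -0.0664, 0.0796]
ee_rot: [[1.0, 0.001, -0.0], [0.001, -1.0, -0.0], [-0.0, 0.0, -1.0]]
ft_force: [1.2, -0.4, -2.3]
gripper_width: 0.0262
grasp_force: 60.2
```

```bash
python3 -m crank '[[0,0,-0.03,0,0,0],[0,0,-0.03,0,0,0],[0,0,0,0,0,0]]'
```

```text
time_s: 14.97
tcp_pos: [0.4946, -0.0664, 0.0794]
ee_rot: [[1.0, 0.001, 0.001], [0.001, -1.0, -0.0], [0.001, 0.0, -1.0]]
ft_force: [-5.2, 1.7, 13.1]
gripper_width: 0.026
grasp_force: 61.8
```

Seated: contact is at the expected height with 13 N. I'll release, rise and look.

```bash
python3 -m crank '[[0,0,0.03,0,0,0],[0,0,0.02,0,0,0],[0,0,0,0,0,0],[0,0,0,0,0,0],[0,0,0,0,0,0],[0,0,0,0,0,0],[0,0,0.1,0,0,0],[0,0,0.4,0,0,0],[0,0,0.8,0,0,0],[0,0,0.8,0,0,0],[0,0,0.8,0,0,0],[-0.8,0,0.4,0,0,0],[-0.8,0,0,0,0,0],[0,0,0,0,0,0],[0,0,0,0,0,0]]' 60
python3 - <<'E'
from h import *
s=r.observe();print(s['tcp_pos'])
snap("wrist","w5");snap("top","top1");snap("scene","scene1")
u,v=proj("w5",[.494,-.0665,.106]);print(u,v,proj("w5",[.494,-.0665,.068]))
print(proj("scene1",[.494,-.0665,.106]),proj("scene1",[.494,-.0665,.068]))
A=cv2.resize(cv2.imread('pics/w5.png')[:210,140:420],(400,300),interpolation=cv2.INTER_CUBIC)
B=cv2.resize(cv2.imread('pics/scene1.png')[150:210,240:320],(400,300),interpolation=cv2.INTER_CUBIC)
C=cv2.resize(cv2.imread('pics/top1.png'),(400,300),interpolation=cv2.INTER_AREA)
D=cv2.resize(cv2.imread('pics/scene1.png'),(400,300),interpolation=cv2.INTER_AREA)
cv2.imwrite('pics/fin.png',np.vstack([np.hstack([A,B]),np.hstack([C,D])]))
E
```

```text
time_s: 16.22
tcp_pos: [0.4291, -0.0665, 0.2121]
ee_rot: [[1.0, 0.001, 0.002], [0.001, -1.0, 0.0], [0.002, -0.0, -1.0]]
ft_force: [0.9, 1.2, 0.5]
gripper_width: 0.0512
grasp_force: 0.0
[ 0.42914613 -0.06651031  0.21211621]
277.5122091202681 112.65245315233315 [277.68102588 109.09246991]
[276.41483177 174.03013806] [276.66967281 182.09584304]
```

View pics/fin.png

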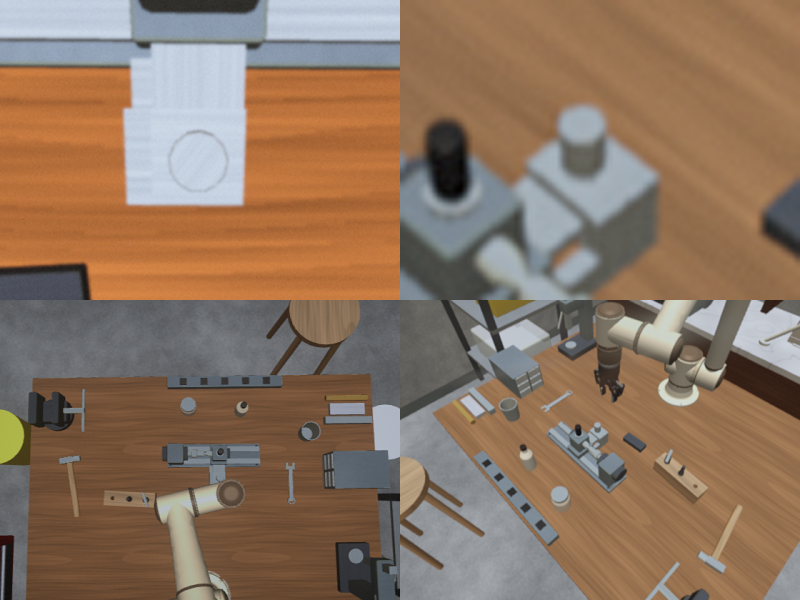

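The pin stands upright with its head flush on the fork: its top is at crop (582,115), close to the prediction. The tailstock is still home, the gripper is clear and everything else is where it was.

```bash
python3 -c "
from plant import workorder
print(workorder.hand_in())"
```

```text
the job is handed in; nothing more can be done
None
```

The tailstock is fully home against its stop, the pin is seated through fork and lug with its head on the fork, nothing else was moved, and the job is handed in (about 16 s of the 54 s allowed, verdict not shown).

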